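# Put the hole-saw kit away in its tray inserts

### The arm

A 7-joint arm with a two-finger parallel gripper is mounted at the origin on the work surface. World frame = base frame: x ahead of the robot, y to its left, z up, the work surface at z = 0. Lengths are in m, angles in rad, forces in N, time in s.
With the tool pointing down it reaches from about 0.425 to 0.95 m from the base axis. Payload 4.7 kg.
Tool frame: the origin (TCP) lies on the mounting face of the last link; the fingertips stand 173 mm ahead of it and the grasp point (between the pads) lies 155 mm ahead of it; z points along the fingers, y is the line along which they close (so a half turn about z gives the same grasp; the last joint's range is limited). The gripper opens to 85 mm and grips with 20 to 120 N. Pads are 22 mm wide; open, the fingers measure 114 mm over their backs; the gripper's body (76 mm by 85 mm) begins 54 mm behind the grasp point. The pads swing forward as they close: fully open they stand 13 mm farther back than shut.
Start: joints at [1.2, 0.469, -0.049, 1.532, 0.024, 1.141, -0.082], TCP at [0.226, -0.636, 0.405] pointing down, gripper open.
Joint ranges: [-2.59, 2.59], [-0.33, 1.99], [-1.39, 1.29], [0.1, 2.45], [-1.04, 4.18], [0.21, 1.99], [-2.66, 2.66]. Speed limits (rad/s): [2.57, 2.57, 3.14, 3.14, 3.14, 3.14, 3.14].

### API

Orientations are given as [roll, pitch, yaw] about the fixed x, y, z axes, in that order (R = Rz(yaw) Ry(pitch) Rx(roll)).
In Python, from cell import state, vision, order, models gives the robot as it stands. The module is installed in compiled form; this text tells all that it offers.
- The arm moves only by the shell command python3 -m inch 'ROWS' [OPENING] [FORCE]. ROWS is JSON, one flat list of numbers, 6 for each row, row after row: the shift along the tool's x, y, z in mm, then the turn, a rotation vector about the tool's x, y, z in rad. In form: [x, y, z, ax, ay, az, x, y, z, ax, ay, az, ...]. A call has 1 to 20 rows; each row shifts and turns the commanded pose from where the row before left it, along the tool's axes as they then stand; what a row does not reach is not made up. A row lasts 1/10 s, in which the tool goes at most 50 mm and 8.59 degrees, less where a joint would pass 70% of its speed; a pose out of reach is approached as far as the arm can. A call with a gripper value outside its range is refused whole. OPENING is the finger opening in mm, from 0 to 85.4, set as the call begins (- or left out, the last holds). The fingers move at their own pace and stop on an object; FORCE is the grip in N (left out, the last holds). Time passes only in rows, so rows that do not move let the fingers close. It gives the time, the measured TCP pose, the force and the opening at its end, in the units of the state.
- state(): the state, without advancing time (a new reading comes with each control period).
- vision.grab_frame(name): name is "scene" or "top"; returns a dict with "frame" (384x512x3 uint8, red, green, blue), "range_z" (384x512 float32, m along the optical axis (not along the pixel's ray), 0 where there is no reading), "fx", "fy", "cx", "cy" (pixels), "R" (3x3) and "t" (3): a world point X has camera coordinates R X + t. Camera axes: x right, y down, z forward; pixel columns grow to the right and rows downward; lengths in m; the calibration is good to about 2 mm. A picture is of the moment at which its call begins.
- order.job_done(): hands the job in, once; it reports no verdict.
Trained networks look in the newest picture that a camera, given by its name, has taken for a name from the list of things; names that differ only in an ending like _2 or _b are one class to them, and where a whole thing is asked for, a point or a joint stands for the part that bears it (a point fixed in the world has none). Each returns a list of dicts, best first, with "confidence" (0 to 1); they miss things now and then, are a little off and sometimes report something else, mostly with a low value. They report only what shows in the picture. A call takes as long as a camera call. They do not tell look-alikes from the thing itself.
- models.boxes_of(camera, thing): "box" ([left, top, width, height] in pixels, round what is visible of it).
- models.masks_of(camera, thing): "pixels" (384x512 bool, what is visible of it) and "box" ([left, top, width, height] in pixels, round what is visible of it).
- models.spot_point(camera, thing): "pixel" ([column, row] in pixels: a listed point, or the origin of a listed thing).
The state is a dict: "t": time; "joint_positions": joint angles; "joint_vel": joint speeds; "effort": joint torques, N m; "eef_pos": TCP position; "orientation": TCP orientation; "force": force on the tool from outside, world axes, zero at the start; "wrist_torque": the same for the moment, N m; "gripper_width": finger opening in m.
Only numpy, scipy, OpenCV 4.12 (cv2) and the standard library are available. Lean on these libraries where they do the work, as an engineer would, in place of code of your own. Each camera call takes 0.05 s, during which the arm holds its last target. There are 200 camera calls.

### The job

Put the hole-saw kit away in the two black tray inserts. In the one tray stand the smallest hole saw, teeth down as it is, over the short post, then nest the others over it one by one from small to large, each fully down and upright; in the other tray lay the arbor with its pilot drill in the two V-rests, collar midway between them, either end first (before, between or after the saws). The open pipe socket among the saws is not part of the kit: leave it where it is.

Things in the scene. Friction and masses are not known exactly. Their poses are not given: they have to be found in the camera images.
- saw25_mid (a point): Hole saw, 25 mm outside diameter: a plain steel cup standing teeth down on the bench, open below, closed above by a backing plate with a dark centre hole. 45 mm tall, wall 3 mm (so 19 mm inside), backing plate 5 mm thick. The point is at its centre, 22.5 mm above its toothed rim; z is up. Smallest of the four.
- saw38_mid (a point): Hole saw, 38 mm outside diameter: a plain steel cup standing teeth down on the bench, open below, closed above by a backing plate with a dark centre hole. 45 mm tall, wall 3 mm (so 32 mm inside), backing plate 5 mm thick. The point is at its centre, 22.5 mm above its toothed rim; z is up. Fully nested over the 25 mm saw its backing plate rests on that saw's plate, so it sits 5 mm higher; likewise each next one.
- saw51_mid (a point): Hole saw, 51 mm outside diameter: a plain steel cup standing teeth down on the bench, open below, closed above by a backing plate with a dark centre hole. 45 mm tall, wall 3 mm (so 45 mm inside), backing plate 5 mm thick. The point is at its centre, 22.5 mm above its toothed rim; z is up. 
- saw64_mid (a point): Hole saw, 64 mm outside diameter: a plain steel cup standing teeth down on the bench, open below, closed above by a backing plate with a dark centre hole. 45 mm tall, wall 3 mm (so 58 mm inside), backing plate 5 mm thick. The point is at its centre, 22.5 mm above its toothed rim; z is up. Largest; it covers the finished nest, whose top is then 60 mm above the tray floor.
- arbor_mid (a point): Hole-saw arbor with pilot drill, 103 mm long, lying on the bench, axis level and 10 mm up. In the middle a dark steel collar, a 20 mm cube with bevelled edges, two faces upright; an 11 mm hex shank sticks out 38 mm along -x, a 6.4 mm drill 45 mm along +x. The point is the collar's centre, on the axis; x runs along the arbor. Grip the collar, across the arbor.
- post_foot (a point): Black plastic tray insert, 150 x 150 mm, fixed, 20 mm high rim 4 mm thick, with a grey round post in the middle, 12 mm diameter and 14 mm tall (2 mm round edge). The point is at the foot of the post, in the centre of the tray, on its floor (4 mm above the bench); z is up.
- rest_mid (a point): The other black tray, 150 mm square, fixed, rim 20 mm high, floor 4 mm above the bench, with two grey V-rests 10 mm thick, centred 34 mm either side of the middle along x; 45 degree flanks, mouth 28 mm wide, V bottom 13 mm and top 27 mm above the bench. The point is where the collar's centre belongs: on the lying arbor's axis, midway between the rests, 19 mm above the bench; x runs along the lying arbor.
- socket_mid (a point): Bystander: dark steel pipe socket, a tube open at both ends, 42 mm outside diameter, 33 mm bore, 42 mm tall, standing among the saws. The point is its centre, 21 mm up. It is not part of the kit: leave it.
Things that resemble listed ones, but are neither listed nor needed, are in the scene too. Leave any yellow look-alike of the part that bears saw38_mid alone. What is shaped like the part that bears saw51_mid but purple is not meant.

How it is judged:
On the way, in this order (a step that is already met when the one before it is completed fails the run):
1. the 25 mm saw stands on the tray floor over the post (horizontal distance between saw25_mid and post_foot below 0.008 m and z of saw25_mid in the frame of post_foot between 0.019 and 0.026 m and angle between saw25_mid's own z axis and vertical below 0.09 rad), for 0.2 s.
2. the 38 mm saw is down over the 25 mm saw (horizontal distance between saw38_mid and saw25_mid below 0.008 m and z of saw38_mid in the frame of saw25_mid between 0.002 and 0.008 m and angle between saw38_mid's own z axis and vertical below 0.09 rad), for 0.2 s.
3. the 51 mm saw is down over the 38 mm saw (horizontal distance between saw51_mid and saw38_mid below 0.008 m and z of saw51_mid in the frame of saw38_mid between 0.002 and 0.008 m and angle between saw51_mid's own z axis and vertical below 0.09 rad), for 0.2 s.
4. the 64 mm saw is down over the 51 mm saw (horizontal distance between saw64_mid and saw51_mid below 0.008 m and z of saw64_mid in the frame of saw51_mid between 0.002 and 0.008 m and angle between saw64_mid's own z axis and vertical below 0.09 rad), for 0.2 s.
At the end, for the whole second after the job is handed in: 25 mm saw on the tray floor over the post; 38, 51, 64 mm saws each down over the next smaller (8 mm sideways, 3 mm in height), upright within 5 deg. Arbor in both V-rests: collar within 12 mm sideways, 5 mm in height of its place, within 8 deg. All released, at rest (all of step 1 and all of step 2 and all of step 3 and all of step 4 and horizontal distance between arbor_mid and rest_mid below 0.012 m and angle between the x axis of arbor_mid and the x axis of rest_mid, either way round below 0.15 rad and z of arbor_mid in the frame of rest_mid between -0.005 and 0.005 m and linear speed of each of saw25, saw38, saw51, saw64, arbor below 0.02 m/s and angular speed of each of saw25, saw38, saw51, saw64, arbor below 0.2 rad/s); the robot touches nothing.
It fails at once if the pipe socket is moved more than 30 mm (distance of socket_mid from where it was at the start of the episode above 0.03 m).
It also fails if it takes over 128 s, if anything falls off the work surface, if the arm or the gripper's body presses on something with over 40 N, if the wrist force passes 120 N, or if a joint passes its speed limit or range.

## Working session

There is one attempt and no reset: what is moved stays moved. The work goes in short steps, Python scripts to look and compute and a shell command to move; the robot and the scene stay as the last step left them, time stands still between calls to the robot, and variables do not carry over. Pictures are saved under pics/ and viewed, on a budget of 14 in all, crops included, one or two more only if the job needs it, and the job is handed in when it is done.

```bash
mkdir -p pics
cat > h.py <<'E'
import numpy as np, cv2
from cell import state, vision, order, models
from scipy.spatial.transform import Rotation as Ro
def grab(n): return vision.grab_frame(n)
def pts(f,mask=None):
    z=f["range_z"]; v,u=np.nonzero((z>0)&(mask if mask is not None else True))
    d=z[v,u]; c=np.c_[(u-f["cx"])/f["fx"]*d,(v-f["cy"])/f["fy"]*d,d]
    return (c-f["t"])@f["R"], u, v
def proj(f,X):
    c=f["R"]@np.array(X)+f["t"]; return c[0]/c[2]*f["fx"]+f["cx"],c[1]/c[2]*f["fy"]+f["cy"]
def save(n,img,s=1.5): cv2.imwrite("pics/"+n,cv2.resize(img[:,:,::-1],None,fx=s,fy=s,interpolation=cv2.INTER_CUBIC))
E
python3 - <<'E'
from h import *
print(state())
for n in ["scene","top"]:
    f=grab(n); save(n+"0.png",f["frame"]); print(n,f["R"],f["t"],f["fx"])
    P,u,v=pts(f)
    for th in ["saw25_mid","saw38_mid","saw51_mid","saw64_mid","arbor_mid","post_foot","rest_mid","socket_mid"]:
        for m in models.spot_point(n,th)[:3]:
            c,r=map(int,map(round,m["pixel"])); i=np.nonzero((u==c)&(v==r))[0]
            print(th,round(m["confidence"],2),(c,r),P[i].round(3))
E
```

```text
{'t': 0.0, 'joint_positions': array([ 1.20012229,  0.46944253, -0.0485785 ,  1.53373217,  0.02410155,
        1.1409987 , -0.08230583]), 'joint_vel': array([-0.00130664,  0.00141991,  0.00055581, -0.0006407 ,  0.00054481,
       -0.00056899,  0.00147043]), 'effort': array([ 5.08920402e-04, -5.10303390e+01, -4.67025535e-02, -2.37707537e+01,
        1.05853553e-02,  7.55400688e-03,  7.12333105e-06]), 'eef_pos': array([ 0.22615872, -0.63571111,  0.4036441 ]), 'orientation': array([-3.13959933e+00,  8.37252594e-05,  3.41786733e-01]), 'force': array([-0.04599803,  0.60879496,  0.12735684]), 'wrist_torque': array([0.05473952, 0.0298609 , 0.0152094 ]), 'gripper_width': 0.08515491572368925}
scene [[-0.82734907  0.56115324  0.02450639]
 [ 0.27953676  0.4491999  -0.84857448]
 [-0.48718858 -0.69521687 -0.52850808]] [ 0.44624741 -0.09334295  1.23423694] 495.74524636603996
saw25_mid 0.59 (273, 178) [[ 0.454 -0.054  0.031]]
saw38_mid 0.92 (350, 225) [[0.444 0.163 0.042]]
saw38_mid 0.91 (310, 207) [[0.467 0.08  0.04 ]]
saw51_mid 0.82 (351, 189) [[0.357 0.075 0.041]]
saw51_mid 0.73 (270, 220) [[0.55
[... 285 characters left out ...]
.99998335 -0.00346085]
 [-0.98903589  0.00507693 -0.14758804]
 [ 0.14760315  0.00274154 -0.98904287]] [-0.01482129  0.53569209  0.65814605] 370.5010374282169
saw25_mid 0.68 (279, 240) [[ 0.441 -0.062  0.044]]
saw38_mid 0.89 (211, 233) [[0.454 0.063 0.044]]
saw38_mid 0.61 (167, 250) [[0.423 0.143 0.045]]
saw51_mid 0.91 (214, 185) [[0.543 0.058 0.047]]
saw51_mid 0.66 (218, 297) [[0.34  0.049 0.045]]
saw51_mid 0.64 (207, 122) [[ 0.682  0.079 -0.001]]
saw64_mid 0.59 (273, 113) [[ 0.683 -0.054  0.045]]
arbor_mid 0.56 (282, 173) [[ 0.57  -0.071  0.022]]
post_foot 0.64 (390, 226) [[ 0.467 -0.28   0.007]]
rest_mid 0.64 (113, 168) [[0.585 0.265 0.005]]
socket_mid 0.62 (209, 121) [[0.683 0.075 0.001]]
```

View pics/top0.png

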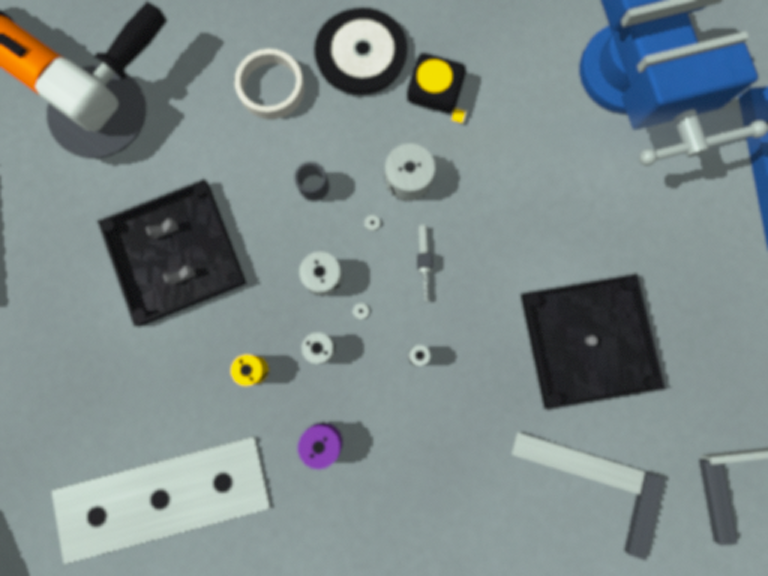

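View pics/scene0.png

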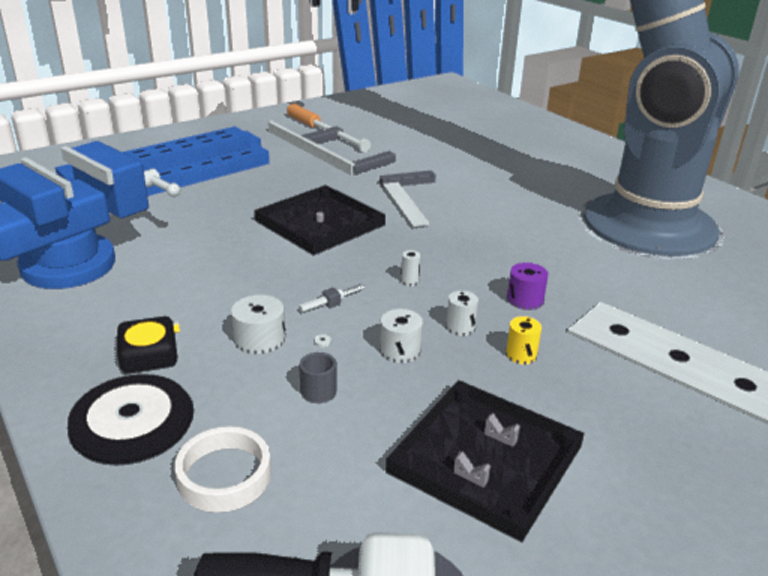

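The top picture (1.5x pixels) shows the steel saws at (420,355) for the 25, (317,347) for the 38, (320,272) for the 51 and (410,168) for the 64. The arbor is at (425,262), the post tray at (592,340), the V-rest tray at (173,252) and the socket at (312,182). The candidates for the 38 are steel (317,347) and yellow (248,370). For the 51 they are steel (320,272) and purple (319,446). The steel ones fit the description, because the task excludes the yellow and purple ones. Next I measure, then confirm in a crop.

```bash
cat > meas.py <<'E'
from h import *
G={"saw25":(.441,-.062,25),"saw38":(.454,.063,38),"saw51":(.543,.058,51),"saw64":(.683,-.054,64)}
def circ(P,x,y,D,z0,z1):
    # slide a disc of diameter D over plan-view points: best = most points inside disc, mid of extents
    q=P[(P[:,2]>z0)&(P[:,2]<z1)&(np.hypot(P[:,0]-x,P[:,1]-y)<D/2000+.02)][:,:2]
    if len(q)<8: return None
    (cx,cy),r=cv2.minEnclosingCircle((q*1000).astype(np.float32))
    m=(np.percentile(q,2,axis=0)+np.percentile(q,98,axis=0))*500
    return [round(a,1) for a in (cx,cy,r*2,*m)],len(q)
E
python3 - <<'E'
from meas import *
for n in ["top","scene"]:
    f=grab(n); P,u,v=pts(f); print(n)
    for k,(x,y,D) in G.items(): print(k,circ(P,x,y,D,.038,.052))
    for nm,x,y in [("post",.467,-.28),("rest",.58,.263)]:
        near=np.hypot(P[:,0]-x,P[:,1]-y)<.13
        q=P[near&(P[:,2]>.012)&(P[:,2]<.03)]
        r=cv2.minAreaRect((q[:,:2]*1000).astype(np.float32)); print(nm,"rim",r,len(q))
        ins=near&(np.hypot(P[:,0]-r[0][0]/1000,P[:,1]-r[0][1]/1000)<.058)&(P[:,2]>.011)
        q=P[ins]*1000; print(" inside",len(q),q.mean(0).round(1),q[:,2].max().round(1), np.median(P[near&(abs(P[:,0]-x)<.05)&(abs(P[:,1]-y)<.05),2]).round(4))
        if nm=="rest":
            l,c=cv2.kmeans(q[:,:2].astype(np.float32),2,None,(3,50,.1),5,0)[1:]
            for j in range(2): print("  V",c[j].round(1),cv2.minAreaRect(q[l[:,0]==j,:2].astype(np.float32)))
        if nm=="post": print("  post mid",(q.min(0)+q.max(0))/2)
    q=P[(np.hypot(P[:,0]-.57,P[:,1]+.068)<.07)&(P[:,2]>.006)]*1000
    print("arbor",len(q),cv2.minAreaRect(q[:,:2].astype(np.float32)))
    w=q[q[:,2]>16.5]; print(" collar",len(w),cv2.minAreaRect(w[:,:2].astype(np.float32)),w[:,2].mean())
    w=P[(np.hypot(P[:,0]-.683,P[:,1]-.08)<.04)&(P[:,2]>.036)]*1000
    print("sock",cv2.minEnclosingCircle(w[:,:2].astype(np.float32)))
    if n=="top":
        im=cv2.resize(f["frame"][95:320,130:330],None,fx=3,fy=3,interpolation=2)
        for k,(x,y,D) in G.items():
            c=circ(P,x,y,D,.038,.052)[0]; pu=proj(f,(c[0]/1e3,c[1]/1e3,.045))
            cv2.circle(im,(int((pu[0]-130)*3),int((pu[1]-95)*3)),int(D/2000*370/.55*0+3),(255,0,0),-1)
            cv2.putText(im,k,(int((pu[0]-130)*3)+20,int((pu[1]-95)*3)),0,.6,(255,0,0),2)
        cv2.imwrite("pics/crop1.png",cv2.resize(im,(533,600))[:,:,::-1])
E
```

```text
top
saw25 ([446.4, -63.0, 24.2, np.float64(446.1), np.float64(-62.5)], 141)
saw38 ([456.2, 62.8, 38.0, np.float64(455.9), np.float64(62.5)], 338)
saw51 ([550.8, 60.8, 50.8, np.float64(550.9), np.float64(60.1)], 572)
saw64 ([686.6, -53.8, 64.6, np.float64(686.2), np.float64(-54.0)], 852)
post rim ((464.97265625, -285.7437744140625), (150.0933380126953, 151.6943359375), 9.521315574645996) 1207
 inside 36 [ 465.  -284.4   17.2] 20.5 0.0043
  post mid [ 464.74300357 -284.59266006   16.01687708]
rest rim ((583.8203735351562, 259.48992919921875), (151.14108276367188, 150.57972717285156), 22.199176788330078) 1400
 inside 246 [583.8 259.4  20.1] 28.1 0.0044
  V [551.4 246.2] ((552.05615234375, 246.20538330078125), (10.71252155303955, 33.47467803955078), 21.58391761779785)
  V [614.2 271.8] ((615.0441284179688, 272.127685546875), (11.41254997253418, 34.02820587158203), 19.96620750427246)
arbor 295 ((567.03759765625, -73.53678131103516), (19.711170196533203, 101.85433197021484), 89.94180297851562)
 collar 117 ((579.0687255859375, -73.51303100585938), (19.63924217224121, 63.888145446777344), 89
[... 602 characters left out ...]
]
rest rim ((584.21142578125, 258.75048828125), (153.7423553466797, 151.30612182617188), 22.22694206237793) 2348
 inside 444 [588.  260.9  19.1] 28.7 0.0047
  V [617.1 272.8] ((616.3026123046875, 272.1761474609375), (12.706981658935547, 34.03044891357422), 23.198101043701172)
  V [554.4 247.2] ((552.7822265625, 246.54290771484375), (13.399293899536133, 34.25239181518555), 20.0856876373291)
arbor 272 ((568.3875732421875, -72.38829040527344), (20.19036865234375, 100.66089630126953), 89.65948486328125)
 collar 69 ((583.75732421875, -73.65250396728516), (19.90235710144043, 57.711944580078125), 86.22274780273438) 19.300651067309964
sock ((677.4732666015625, 74.30354309082031), 21.910179138183594)
```

View pics/crop1.png

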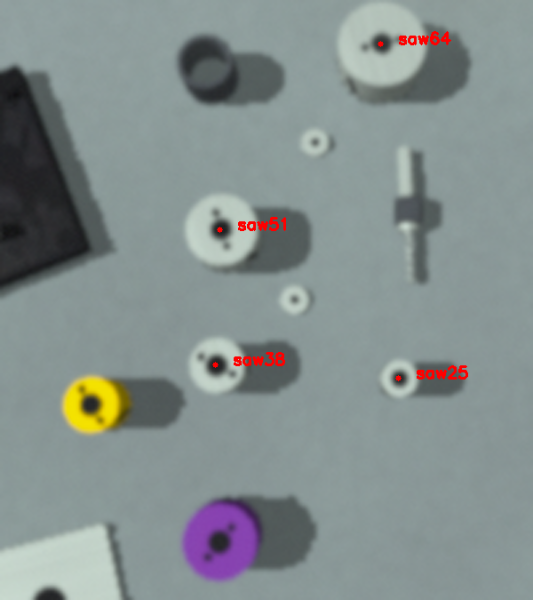

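The crop confirms it. The steel saws carry the red labels, and the yellow (92,404) and purple (220,540) ones are left alone. The shapes, heights and diameters agree with the sizes given. I first turn the tool to yaw 90° (tool x → +Y, y → +X), then go above saw25.

```bash
cat >> h.py <<'E'
def delta(x,y,ztcp,yaw=None):
    s=state(); R=Ro.from_euler("xyz",s["orientation"]); 
    d=R.inv().apply(np.array([x,y,ztcp])-s["eef_pos"])*1000
    yaw=s["orientation"][2] if yaw is None else yaw
    w=(R.inv()*Ro.from_euler("xyz",[np.pi,0,yaw])).as_rotvec()
    print("t",s["t"].round(2),"pos",s["eef_pos"].round(4),"rpy",s["orientation"].round(3),"F",s["force"].round(1),"w",round(s["gripper_width"]*1000,1),"\n d_tool mm",d.round(1),"turn",w.round(3),"j",s["joint_positions"].round(2))
E
python3 -m inch '[0,0,0,0,0,-0.137,0,0,0,0,0,-0.137,0,0,0,0,0,-0.137,0,0,0,0,0,-0.137,0,0,0,0,0,-0.137,0,0,0,0,0,-0.137,0,0,0,0,0,-0.137,0,0,0,0,0,-0.137,0,0,0,0,0,-0.137]' 55 40
python3 -c "
from h import *; delta(.4465,-.0627,.28,np.pi/2)"
```

```text
t: 1.9
eef_pos: [0.2262, -0.636, 0.4048]
orientation: [3.142, 0.0, 1.58]
force: [-0.1, 0.5, 0.2]
gripper_width: 0.055Traceback (most recent call last):
  File "<string>", line 2, in <module>
    from h import *; delta(.4465,-.0627,.28,np.pi/2)
                     ~~~~~^^^^^^^^^^^^^^^^^^^^^^^^^^
  File "h.py", line 17, in delta
    print("t",s["t"].round(2),"pos",s["eef_pos"].round(4),"rpy",s["orientation"].round(3),"F",s["force"].round(1),"w",round(s["gripper_width"]*1000,1),"\n d_tool mm",d.round(1),"turn",w.round(3),"j",s["joint_positions"].round(2))
              ^^^^^^^^^^^^
AttributeError: 'float' object has no attribute 'round'
```

Run:
```python
from meas import *
from h import *
f=grab("top");P,u,v=pts(f)
q=P[(np.hypot(P[:,0]-.57,P[:,1]+.068)<.07)&(P[:,2]>.006)]
for lo,hi in [(.51,.53),(.53,.545),(.545,.557),(.557,.564),(.564,.57),(.57,.577),(.577,.585),(.585,.6),(.6,.62)]:
    w=q[(q[:,0]>lo)&(q[:,0]<hi)]*1000
    if len(w): print(lo,len(w),w[:,1].min().round(1),w[:,1].max().round(1),w[:,2].max().round(1))
c=q[q[:,2]>.017]*1000; print(c[:,0].min(),c[:,0].max())
```

```text
0.51 22 -77.1 -72.9 15.4
0.53 25 -77.4 -71.3 15.2
0.545 29 -81.3 -67.5 20.3
0.557 33 -82.9 -63.9 22.0
0.564 33 -83.2 -63.6 22.1
0.57 43 -83.4 -63.6 22.7
0.577 21 -81.3 -65.5 21.9
0.585 44 -78.3 -68.3 16.6
0.6 47 -76.6 -66.7 18.0
554.858816625231 613.0156582999042
```

```bash
sed -i 's/s\["t"\].round(2)/round(s["t"],2)/' h.py
python3 -m inch '[41,15.7,7.5,0,0,0,41,15.7,7.5,0,0,0,41,15.7,7.5,0,0,0,41,15.7,7.5,0,0,0,41,15.7,7.5,0,0,0,41,15.7,7.5,0,0,0,41,15.7,7.5,0,0,0,41,15.7,7.5,0,0,0,41,15.7,7.5,0,0,0,41,15.7,7.5,0,0,0,41,15.7,7.5,0,0,0,41,15.7,7.5,0,0,0,41,15.7,7.5,0,0,0,41,15.7,7.5,0,0,0,0,0,0,0,0,0,0,0,0,0,0,0]'
python3 - <<'E'
from h import *; delta(.4467,-.0627,.185,np.pi/2)
f=grab("scene"); save("s1.png",f["frame"][110:280,200:420],3)
E
```

```text
t: 3.55
eef_pos: [0.444, -0.0602, 0.2997]
orientation: [-3.141, -0.0, 1.576]
force: [-0.6, -0.5, -0.2]
gripper_width: 0.055
t 3.55 pos [ 0.444  -0.0602  0.2997] rpy [-3.141 -0.     1.576] F [-0.6 -0.5 -0.2] w 55.0 
 d_tool mm [ -2.5   2.7 114.7] turn [-0.    -0.     0.005] j [ 0.55  0.29 -0.6   2.13  0.24  0.78 -0.19]
```

View pics/s1.png

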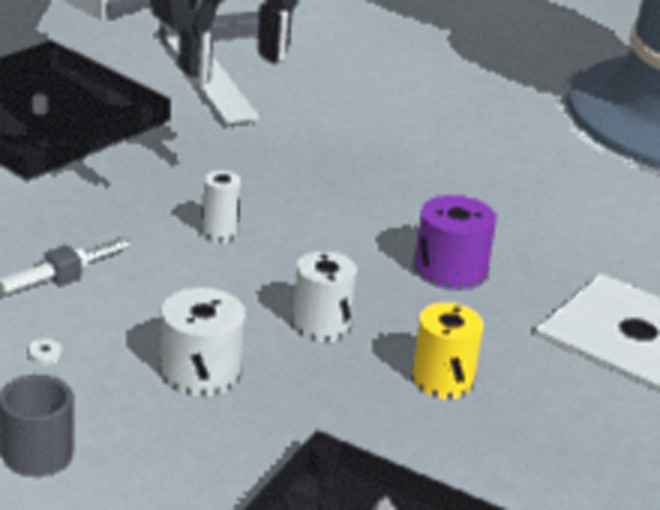

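The open fingers at (200,50) and (275,30) stand above saw25 at (222,205), with nothing in the way. I descend and grip.

```bash
python3 -m inch '[-2.5,2.7,20,0,0,0,0,0,24,0,0,0,0,0,24,0,0,0,0,0,24,0,0,0,0,0,15,0,0,0,0,0,8,0,0,0,0,0,0,0,0,0,0,0,0,0,0,0]'
python3 -c "
from h import *; delta(.4467,-.0627,.185,np.pi/2)"
python3 -m inch '[0,0,0,0,0,0,0,0,0,0,0,0,0,0,0,0,0,0,0,0,0,0,0,0,0,0,0,0,0,0,0,0,0,0,0,0,0,0,0,0,0,0,0,0,0,0,0,0]' 15 40
python3 -c "
from h import *; delta(.4467,-.0627,.265,np.pi/2)"
```

```text
t: 4.4
eef_pos: [0.4467, -0.0643, 0.1853]
orientation: [3.141, 0.001, 1.573]
force: [0.1, -0.5, -0.1]
gripper_width: 0.0548
t 4.4 pos [ 0.4467 -0.0643  0.1853] rpy [3.141e+00 1.000e-03 1.573e+00] F [ 0.1 -0.5 -0.1] w 54.8 
 d_tool mm [ 1.6 -0.   0.3] turn [0.001 0.001 0.002] j [ 0.43  0.5  -0.46  2.21  0.44  0.52 -0.37]
t: 5.2
eef_pos: [0.4468, -0.0637, 0.1855]
orientation: [3.14, 0.001, 1.575]
force: [-1.3, -1.0, 6.3]
gripper_width: 0.0239
t 5.2 pos [ 0.4468 -0.0637  0.1855] rpy [3.140e+00 1.000e-03 1.575e+00] F [-1.3 -1.   6.3] w 23.9 
 d_tool mm [  0.9  -0.  -79.5] turn [0.001 0.001 0.004] j [ 0.43  0.5  -0.46  2.21  0.44  0.52 -0.37]
```

```bash
python3 -m inch '[0,0,-10,0,0,0,0,0,-20,0,0,0,0,0,-20,0,0,0,0,0,-10,0,0,0,-20,2,0,0,0,0,-30,3,0,0,0,0,-30,3,0,0,0,0,-30,2,0,0,0,0,-30,2,0,0,0,0,-30,2,0,0,0,0,-30,2,0,0,0,0,-22,2,0,0,0,0,0,0,0,0,0,0,0,0,0,0,0,0]'
python3 - <<'E'
from h import *; delta(.465,-.286,.189,np.pi/2)
f=grab("scene"); save("s2.png",f["frame"][50:220,120:340],3)
f=grab("top"); P,u,v=pts(f)
near=np.hypot(P[:,0]-.465,P[:,1]+.285)<.13
E
```

```text
t: 6.6
eef_pos: [0.4651, -0.2854, 0.2446]
orientation: [-3.141, -0.001, 1.574]
force: [0.0, -0.3, -0.1]
gripper_width: 0.0241
t 6.6 pos [ 0.4651 -0.2854  0.2446] rpy [-3.141e+00 -1.000e-03  1.574e+00] F [ 0.  -0.3 -0.1] w 24.1 
 d_tool mm [-0.7 -0.1 55.6] turn [-0.    -0.001  0.003] j [ 0.86  0.51 -0.49  1.96  0.34  0.75  0.16]
```

View pics/s2.png

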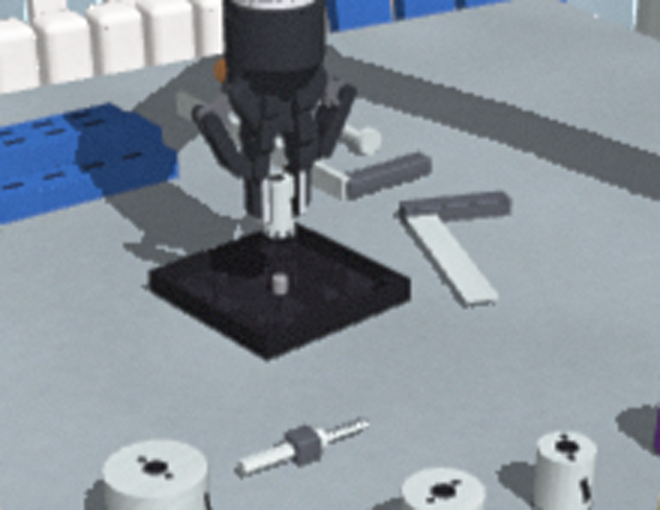

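Saw25 is held upright at (280,205), directly above the post at (281,285). I lower it.

```bash
python3 -m inch '[-0.7,0,15,0,0,0,0,0,15,0,0,0,0,0,10,0,0,0,0,0,7,0,0,0,0,0,4,0,0,0,0,0,2.5,0,0,0,0,0,1,0,0,0,0,0,0,0,0,0]'
python3 -c "
from h import *; delta(.465,-.286,.189,np.pi/2)"
```

```text
t: 7.5
eef_pos: [0.4655, -0.2863, 0.1904]
orientation: [3.141, 0.0, 1.575]
force: [-0.6, 1.5, 0.1]
gripper_width: 0.0243
t 7.5 pos [ 0.4655 -0.2863  0.1904] rpy [3.141 0.    1.575] F [-0.6  1.5  0.1] w 24.3 
 d_tool mm [ 0.3 -0.5  1.4] turn [0.001 0.    0.004] j [ 0.82  0.59 -0.45  1.99  0.41  0.65  0.11]
```

```bash
python3 -m inch '[0,0,1,0,0,0,0,0,0.5,0,0,0,0,0,0,0,0,0]'; python3 -m inch '[0,0,0,0,0,0,0,0,0,0,0,0,0,0,0,0,0,0,0,0,0,0,0,0,0,0,0,0,0,0]' 50
python3 -m inch '[0,0,-10,0,0,0,0,0,-30,0,0,0,0,0,-40,0,0,0,0,0,-20,0,0,0,30,0,0,0,0,0,40,0,0,0,0,0,40,0,0,0,0,0,40,0,0,0,0,0,40,0,0,0,0,0,40,0,0,0,0,0,40,0,0,0,0,0,40,0,0,0,0,0,30,-8,0,0,0,0,9,0,0,0,0,0,0,0,0,0,0,0]' 65
python3 - <<'E'
from meas import *
from h import *; delta(.456,.063,.185,np.pi/2)
for n in ["top","scene"]:
    f=grab(n); P,u,v=pts(f); print(circ(P,.465,-.286,25,.042,.056))
    w=P[(np.hypot(P[:,0]-.465,P[:,1]+.286)<.03)&(P[:,2]>.025)]; print(np.percentile(w[:,2],[50,90,98]).round(4))
E
```

```text
t: 7.8
eef_pos: [0.4656, -0.2863, 0.1896]
orientation: [3.141, 0.001, 1.575]
force: [-1.2, 1.6, 5.2]
gripper_width: 0.024
t: 8.3
eef_pos: [0.4654, -0.2862, 0.1886]
orientation: [3.142, -0.0, 1.575]
force: [-0.2, 0.5, 0.8]
gripper_width: 0.0503
t: 9.8
eef_pos: [0.4559, 0.064, 0.2893]
orientation: [3.14, -0.0, 1.578]
force: [0.2, -1.2, -0.9]
gripper_width: 0.0648
t 9.8 pos [0.4559 0.064  0.2893] rpy [ 3.14  -0.     1.578] F [ 0.2 -1.2 -0.9] w 64.8 
 d_tool mm [-1.000e+00 -1.000e-01  1.043e+02] turn [ 0.001 -0.     0.007] j [ 0.31  0.34 -0.65  2.12  0.3   0.77 -0.51]
([466.6, -285.4, 25.1, np.float64(466.7), np.float64(-285.1)], 161)
[0.0486 0.0505 0.0513]
([466.8, -285.5, 28.9, np.float64(467.4), np.float64(-283.8)], 60)
[0.0414 0.0494 0.0504]
```

Saw25 stands over the post at (466.6,-285.4) mm with its top at 49 mm, as expected. Next is saw38.

```bash
python3 -m inch '[-1,0,25,0,0,0,0,0,30,0,0,0,0,0,25,0,0,0,0,0,15,0,0,0,0,0,8,0,0,0,0,0,3,0,0,0,0,0,0,0,0,0]'
python3 -m inch '[0,0,0,0,0,0,0,0,0,0,0,0,0,0,0,0,0,0,0,0,0,0,0,0,0,0,0,0,0,0,0,0,0,0,0,0]' 28 40
python3 -c "
from h import *; delta(.4665,-.286,.284,np.pi/2)"
```

```text
t: 10.6
eef_pos: [0.4563, 0.0611, 0.1828]
orientation: [3.141, 0.0, 1.574]
force: [-0.2, 0.3, 0.4]
gripper_width: 0.0651
t: 11.2
eef_pos: [0.4563, 0.0618, 0.1836]
orientation: [3.14, 0.001, 1.575]
force: [-1.5, -0.6, 6.2]
gripper_width: 0.0376
t 11.2 pos [0.4563 0.0618 0.1836] rpy [3.140e+00 1.000e-03 1.575e+00] F [-1.5 -0.6  6.2] w 37.6 
 d_tool mm [-347.9    9.  -100.2] turn [0.001 0.001 0.004] j [ 0.19  0.52 -0.51  2.19  0.49  0.55 -0.69]
```

```bash
python3 -m inch '[0,0,-10,0,0,0,0,0,-25,0,0,0,0,0,-30,0,0,0,0,0,-15,0,0,0,-20,0,0,0,0,0,-35,1,0,0,0,0,-35,1,0,0,0,0,-35,1,0,0,0,0,-35,1,0,0,0,0,-35,1,0,0,0,0,-35,1,0,0,0,0,-35,1,0,0,0,0,-35,1,0,0,0,0,-28,1,0,0,0,0,-15,0,0,0,0,0,-5,0,0,0,0,0,0,0,0,0,0,0,0,0,0,0,0,0]'
python3 - <<'E'
from h import *; delta(.466,-.2864,.1935,np.pi/2)
f=grab("scene"); save("s3.png",f["frame"][40:180,140:300],3.5)
E
```

```text
t: 13.0
eef_pos: [0.4666, -0.2844, 0.2628]
orientation: [-3.142, -0.001, 1.577]
force: [-0.1, -0.4, -1.1]
gripper_width: 0.0374
t 13.0 pos [ 0.4666 -0.2844  0.2628] rpy [-3.142e+00 -1.000e-03  1.577e+00] F [-0.1 -0.4 -1.1] w 37.4 
 d_tool mm [-2.1 -0.6 69.3] turn [-0.    -0.001  0.007] j [ 0.89  0.49 -0.54  1.95  0.34  0.79  0.16]
```

View pics/s3.png

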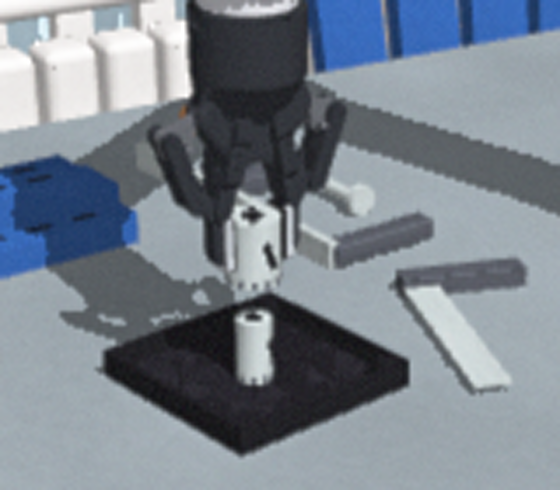

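Saw38 (257,250) hangs upright above saw25 (254,345). I lower it, watching the force.

```bash
python3 -m inch '[-2,-0.6,15,0,0,0,0,0,15,0,0,0,0,0,10,0,0,0,0,0,10,0,0,0,0,0,8,0,0,0,0,0,6,0,0,0,0,0,3,0,0,0,0,0,1,0,0,0,0,0,0,0,0,0]'
python3 -c "
from h import *; delta(.466,-.2864,.1926,np.pi/2)"
```

```text
t: 13.95
eef_pos: [0.4659, -0.2882, 0.1949]
orientation: [3.141, 0.0, 1.575]
force: [0.3, -0.9, -0.6]
gripper_width: 0.0371
t 13.95 pos [ 0.4659 -0.2882  0.1949] rpy [3.141 0.    1.575] F [ 0.3 -0.9 -0.6] w 37.1 
 d_tool mm [1.8 0.1 2.3] turn [0.    0.    0.004] j [ 0.84  0.59 -0.48  1.99  0.43  0.67  0.1 ]
```

```bash
python3 -m inch '[1,0,1,0,0,0,0,0,1.2,0,0,0,0,0,0.5,0,0,0,0,0,0,0,0,0]';  python3 -m inch '[0,0,0,0,0,0,0,0,0,0,0,0,0,0,0,0,0,0,0,0,0,0,0,0,0,0,0,0,0,0]' 60
python3 -c "
from h import *; delta(.551,.061,.285,np.pi/2)"
```

```text
t: 14.35
eef_pos: [0.466, -0.2871, 0.1927]
orientation: [3.141, 0.001, 1.575]
force: [-1.5, 0.4, 4.0]
gripper_width: 0.0376
t: 14.85
eef_pos: [0.4658, -0.2872, 0.1919]
orientation: [-3.142, -0.0, 1.575]
force: [-0.6, 0.3, -0.4]
gripper_width: 0.0599
t 14.85 pos [ 0.4658 -0.2872  0.1919] rpy [-3.142 -0.     1.575] F [-0.6  0.3 -0.4] w 59.9 
 d_tool mm [347.9  86.6 -93.1] turn [-0.    -0.     0.004] j [ 0.84  0.59 -0.47  1.99  0.43  0.66  0.09]
```

```bash
python3 -m inch '[0,0,-10,0,0,0,0,0,-30,0,0,0,0,0,-35,0,0,0,0,0,-18,0,0,0,30,7,0,0,0,0,36,9,0,0,0,0,36,9,0,0,0,0,36,9,0,0,0,0,36,9,0,0,0,0,36,9,0,0,0,0,36,9,0,0,0,0,36,9,0,0,0,0,36,9,0,0,0,0,25,6,0,0,0,0,5,1.6,0,0,0,0,0,0,0,0,0,0,0,0,0,0,0,0]' 75
python3 - <<'E'
from meas import *
from h import *; delta(.551,.061,.18,np.pi/2)
for n in ["top","scene"]:
    f=grab(n); P,u,v=pts(f); print(circ(P,.466,-.286,38,.047,.061))
    w=P[(np.hypot(P[:,0]-.465,P[:,1]+.286)<.03)&(P[:,2]>.025)]; print(np.percentile(w[:,2],[50,90,98]).round(4))
E
```

```text
t: 16.55
eef_pos: [0.5509, 0.0596, 0.285]
orientation: [-3.141, 0.001, 1.573]
force: [0.1, -0.6, 0.4]
gripper_width: 0.0753
t 16.55 pos [0.5509 0.0596 0.285 ] rpy [-3.141e+00  1.000e-03  1.573e+00] F [ 0.1 -0.6  0.4] w 75.3 
 d_tool mm [  1.6   0.2 105. ] turn [-0.     0.001  0.002] j [ 0.28  0.48 -0.61  1.91  0.36  0.85 -0.51]
([466.4, -285.6, 38.4, np.float64(467.2), np.float64(-285.2)], 363)
[0.0539 0.0556 0.0566]
([467.5, -285.9, 42.4, np.float64(467.5), np.float64(-284.7)], 124)
[0.0462 0.0546 0.0554]
```

Saw38's top is at 54 mm and centred at (466.4,-285.6), so it is fully nested. Next is saw51.

```bash
python3 -m inch '[1.5,0,25,0,0,0,0,0,30,0,0,0,0,0,25,0,0,0,0,0,15,0,0,0,0,0,7,0,0,0,0,0,3,0,0,0,0,0,0,0,0,0]'
python3 -m inch '[0,0,0,0,0,0,0,0,0,0,0,0,0,0,0,0,0,0,0,0,0,0,0,0,0,0,0,0,0,0,0,0,0,0,0,0]' 41 40
python3 -c "
from h import *; delta(.466,-.2862,.26,np.pi/2)"
```

```text
t: 17.35
eef_pos: [0.5513, 0.0625, 0.1805]
orientation: [3.141, -0.0, 1.574]
force: [-0.2, 0.6, -0.6]
gripper_width: 0.0751
t: 17.95
eef_pos: [0.5514, 0.0628, 0.1812]
orientation: [3.14, 0.0, 1.575]
force: [-1.5, -0.1, 6.9]
gripper_width: 0.0505
t 17.95 pos [0.5514 0.0628 0.1812] rpy [3.14  0.    1.575] F [-1.5 -0.1  6.9] w 50.5 
 d_tool mm [-348.7  -86.6  -78.8] turn [0.002 0.    0.004] j [ 0.2   0.63 -0.51  1.97  0.49  0.66 -0.62]
```

```bash
python3 -m inch '[0,0,-10,0,0,0,0,0,-25,0,0,0,0,0,-33,0,0,0,0,0,-17,0,0,0,-20,-5,0,0,0,0,-35,-8.7,0,0,0,0,-35,-8.7,0,0,0,0,-35,-8.7,0,0,0,0,-35,-8.7,0,0,0,0,-35,-8.7,0,0,0,0,-35,-8.7,0,0,0,0,-35,-8.7,0,0,0,0,-35,-8.7,0,0,0,0,-28,-7,0,0,0,0,-14,-3.8,0,0,0,0,-4,0,0,0,0,0,0,0,0,0,0,0,0,0,0,0,0,0]'
python3 - <<'E'
from h import *; delta(.466,-.2835,.1952,np.pi/2)
f=grab("scene"); save("s4.png",f["frame"][40:180,140:300],3.5)
E
```

```text
t: 19.75
eef_pos: [0.4677, -0.2818, 0.2652]
orientation: [3.141, -0.001, 1.578]
force: [0.6, -0.6, -1.0]
gripper_width: 0.0502
t 19.75 pos [ 0.4677 -0.2818  0.2652] rpy [ 3.141e+00 -1.000e-03  1.578e+00] F [ 0.6 -0.6 -1. ] w 50.2 
 d_tool mm [-1.8 -1.7 70. ] turn [ 0.001 -0.001  0.007] j [ 0.9   0.49 -0.56  1.95  0.35  0.8   0.15]
```

View pics/s4.png

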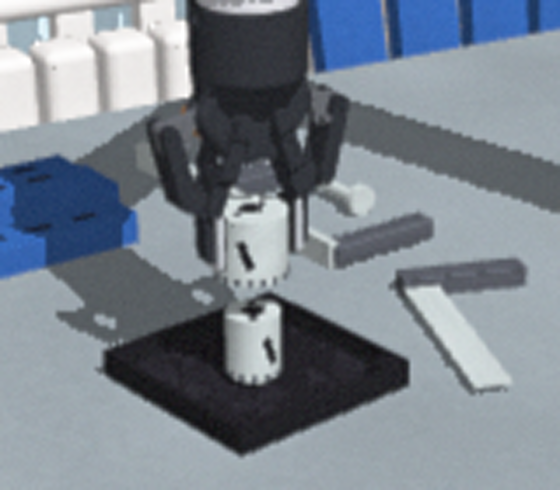

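Saw51 (255,247) hangs above saw38 (253,342), aligned. I lower it.

```bash
python3 -m inch '[-1,-1.5,15,0,0,0,0,0,15,0,0,0,0,0,10,0,0,0,0,0,10,0,0,0,0,0,8,0,0,0,0,0,6,0,0,0,0,0,4,0,0,0,0,0,1,0,0,0,0,0,0,0,0,0]'
python3 -c "
from h import *; delta(.466,-.2835,.1952,np.pi/2)"
```

```text
t: 20.7
eef_pos: [0.4656, -0.2847, 0.1961]
orientation: [3.141, 0.0, 1.575]
force: [-0.1, -0.2, -1.6]
gripper_width: 0.0504
t 20.7 pos [ 0.4656 -0.2847  0.1961] rpy [3.141 0.    1.575] F [-0.1 -0.2 -1.6] w 50.4 
 d_tool mm [1.2 0.4 0.9] turn [0.    0.    0.004] j [ 0.85  0.59 -0.5   1.99  0.44  0.67  0.08]
```

```bash
python3 -m inch '[0.5,0,1,0,0,0,0,0,0.7,0,0,0,0,0,0,0,0,0]';  python3 -m inch '[0,0,0,0,0,0,0,0,0,0,0,0,0,0,0,0,0,0,0,0,0,0,0,0,0,0,0,0,0,0]' 72
python3 -c "
from h import *; delta(.687,-.054,.285,np.pi/2)"
```

```text
t: 21.0
eef_pos: [0.4658, -0.2842, 0.1952]
orientation: [3.141, 0.001, 1.575]
force: [-1.3, 0.5, 4.2]
gripper_width: 0.0509
t: 21.5
eef_pos: [0.4655, -0.2842, 0.1943]
orientation: [3.142, -0.0, 1.575]
force: [0.2, -0.3, -0.3]
gripper_width: 0.072
t 21.5 pos [ 0.4655 -0.2842  0.1943] rpy [ 3.142 -0.     1.575] F [ 0.2 -0.3 -0.3] w 72.0 
 d_tool mm [229.3 222.4 -90.7] turn [ 0.    -0.     0.004] j [ 0.85  0.59 -0.49  1.99  0.44  0.67  0.08]
```

```bash
python3 -m inch '[0,0,-10,0,0,0,0,0,-30,0,0,0,0,0,-35,0,0,0,0,0,-16,0,0,0,20,20,0,0,0,0,30,29,0,0,0,0,30,29,0,0,0,0,30,29,0,0,0,0,30,29,0,0,0,0,30,29,0,0,0,0,30,29,0,0,0,0,21,20,0,0,0,0,8,8,0,0,0,0,0,0,0,0,0,0,0,0,0,0,0,0]' 85
python3 - <<'E'
from meas import *
from h import *; delta(.687,-.054,.178,np.pi/2)
for n in ["top","scene"]:
    f=grab(n); P,u,v=pts(f); print(circ(P,.466,-.286,51,.052,.066))
    w=P[(np.hypot(P[:,0]-.465,P[:,1]+.286)<.03)&(P[:,2]>.025)]; print(np.percentile(w[:,2],[50,90,98]).round(4))
E
```

```text
t: 23.0
eef_pos: [0.6859, -0.0559, 0.2852]
orientation: [-3.14, 0.002, 1.573]
force: [-0.2, -0.8, -0.2]
gripper_width: 0.0848
t 23.0 pos [ 0.6859 -0.0559  0.2852] rpy [-3.140e+00  2.000e-03  1.573e+00] F [-0.2 -0.8 -0.2] w 84.8 
 d_tool mm [  2.    1.3 107.2] turn [-0.001  0.002  0.003] j [ 0.38  0.67 -0.55  1.59  0.4   1.01 -0.29]
([466.0, -284.7, 50.2, np.float64(463.6), np.float64(-278.0)], 347)
[0.0585 0.0604 0.0614]
([467.2, -285.0, 53.4, np.float64(464.5), np.float64(-283.7)], 155)
[0.0496 0.0595 0.0604]
```

Saw51's top is at about 59 mm and centred at (466,-285), so it is nested. Next is saw64.

```bash
python3 -m inch '[1.5,1,25,0,0,0,0,0,30,0,0,0,0,0,25,0,0,0,0,0,16,0,0,0,0,0,8,0,0,0,0,0,3,0,0,0,0,0,0,0,0,0]'
python3 -m inch '[0,0,0,0,0,0,0,0,0,0,0,0,0,0,0,0,0,0,0,0,0,0,0,0,0,0,0,0,0,0,0,0,0,0,0,0]' 54 40
python3 -c "
from h import *; delta(.466,-.285,.27,np.pi/2)"
```

```text
t: 23.8
eef_pos: [0.6878, -0.053, 0.1789]
orientation: [3.141, 0.0, 1.574]
force: [-0.8, 0.7, -0.5]
gripper_width: 0.0851
t: 24.4
eef_pos: [0.6879, -0.0526, 0.18]
orientation: [3.14, 0.0, 1.575]
force: [-2.1, 0.5, 5.5]
gripper_width: 0.0634
t 24.4 pos [ 0.6879 -0.0526  0.18  ] rpy [3.14  0.    1.575] F [-2.1  0.5  5.5] w 63.4 
 d_tool mm [-231.5 -222.7  -90.2] turn [0.002 0.    0.004] j [ 0.34  0.79 -0.5   1.64  0.47  0.84 -0.35]
```

```bash
python3 -m inch '[0,0,-10,0,0,0,0,0,-28,0,0,0,0,0,-33,0,0,0,0,0,-19,0,0,0,-16,-15,0,0,0,0,-30,-29,0,0,0,0,-30,-29,0,0,0,0,-30,-29,0,0,0,0,-30,-29,0,0,0,0,-30,-29,0,0,0,0,-30,-28,0,0,0,0,-22,-21,0,0,0,0,-10,-10,0,0,0,0,-3,-3,0,0,0,0,0,0,0,0,0,0,0,0,0,0,0,0]'
python3 - <<'E'
from h import *; delta(.466,-.2838,.199,np.pi/2)
f=grab("scene"); save("s5.png",f["frame"][40:180,140:300],3.5)
E
```

```text
t: 26.0
eef_pos: [0.4678, -0.2831, 0.2687]
orientation: [3.14, -0.001, 1.578]
force: [0.4, -0.9, -2.1]
gripper_width: 0.0635
t 26.0 pos [ 0.4678 -0.2831  0.2687] rpy [ 3.140e+00 -1.000e-03  1.578e+00] F [ 0.4 -0.9 -2.1] w 63.5 
 d_tool mm [-0.7 -2.  69.7] turn [ 0.002 -0.001  0.007] j [ 0.91  0.49 -0.58  1.94  0.36  0.81  0.15]
```

View pics/s5.png

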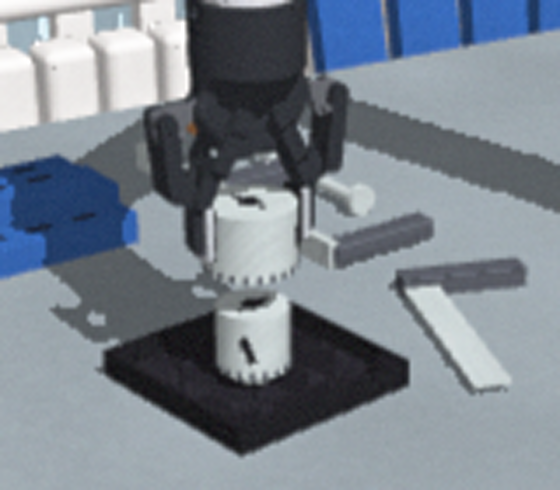

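Saw64 (256,240) hangs above saw51 (254,340), aligned. I lower it.

```bash
python3 -m inch '[0,-1.5,15,0,0,0,0,0,15,0,0,0,0,0,10,0,0,0,0,0,10,0,0,0,0,0,8,0,0,0,0,0,6,0,0,0,0,0,4,0,0,0,0,0,0.5,0,0,0,0,0,0,0,0,0]'
python3 -c "
from h import *; delta(.466,-.2838,.199,np.pi/2)"
```

```text
t: 26.95
eef_pos: [0.4651, -0.2848, 0.2]
orientation: [3.141, 0.0, 1.575]
force: [0.2, 0.6, -1.8]
gripper_width: 0.0638
t 26.95 pos [ 0.4651 -0.2848  0.2   ] rpy [3.141 0.    1.575] F [ 0.2  0.6 -1.8] w 63.8 
 d_tool mm [1.  0.9 1. ] turn [0.001 0.    0.004] j [ 0.86  0.58 -0.51  1.99  0.45  0.68  0.08]
```

```bash
python3 -m inch '[0.5,0.5,1,0,0,0,0,0,0.8,0,0,0,0,0,0,0,0,0]';  python3 -m inch '[0,0,0,0,0,0,0,0,0,0,0,0,0,0,0,0,0,0,0,0,0,0,0,0,0,0,0,0,0,0]' 85
python3 -m inch '[0,0,-10,0,0,0,0,0,-25,0,0,0,0,0,-35,0,0,0,0,0,-16,0,0,0,14,7,0,0,0,0,30,15,0,0,0,0,30,15,0,0,0,0,30,15,0,0,0,0,30,15,0,0,0,0,30,15,0,0,0,0,30,15,0,0,0,0,18,7,0,0,0,0,0,0,0,0,0,0]'
python3 - <<'E'
from meas import *
from h import *; delta(.569,-.0735,.28,.04)
for n in ["top","scene"]:
    f=grab(n); P,u,v=pts(f); print(circ(P,.466,-.285,64,.057,.071))
    w=P[(np.hypot(P[:,0]-.465,P[:,1]+.286)<.03)&(P[:,2]>.03)]; print(np.percentile(w[:,2],[50,90,98]).round(4))
E
```

```text
t: 27.25
eef_pos: [0.4659, -0.2842, 0.1989]
orientation: [3.141, 0.001, 1.575]
force: [-1.3, 0.2, 4.2]
gripper_width: 0.0637
t: 27.75
eef_pos: [0.4655, -0.2842, 0.198]
orientation: [3.142, 0.0, 1.575]
force: [-0.5, 0.0, -0.1]
gripper_width: 0.0847
t: 29.05
eef_pos: [0.5691, -0.0669, 0.2838]
orientation: [3.141, -0.003, 1.582]
force: [-0.4, 1.1, 0.8]
gripper_width: 0.085
t 29.05 pos [ 0.5691 -0.0669  0.2838] rpy [ 3.141e+00 -3.000e-03  1.582e+00] F [-0.4  1.1  0.8] w 85.0 
 d_tool mm [-6.6 -0.2  3.8] turn [-0.002 -0.002  1.542] j [ 0.5   0.51 -0.61  1.87  0.37  0.87 -0.28]
NoneTraceback (most recent call last):
  File "<stdin>", line 5, in <module>
    return _quantile_unchecked(
        a, q, axis, out, overwrite_input, method, keepdims, weights)
    return _ureduce(a,
                    func=_quantile_ureduce_func,
    ...<5 lines>...
                    overwrite_input=overwrite_input,
                    method=method)
    r = func(a, **kwargs)
    result = _quantile(arr,
                       quantiles=q,
    ...<2 lines>...
                       out=out,
                       weights=wgt)
    slices_having_nans = np.isnan(arr[-1, ...])
                                  ~~~^^^^^^^^^
IndexError: index -1 is out of bounds for axis 0 with size 0
```

The arm hides the nest from the top camera, so I check it after turning for the arbor.

```bash
python3 -m inch '[-4,0,0,0,0,0.14,0,0,0,0,0,0.14,0,0,0,0,0,0.14,0,0,0,0,0,0.14,0,0,0,0,0,0.14,0,0,0,0,0,0.14,0,0,0,0,0,0.14,0,0,0,0,0,0.14,0,0,0,0,0,0.14,0,0,0,0,0,0.14,0,0,0,0,0,0.14,0,0,0,0,0,0,0,0,0,0,0,0]' 50
python3 - <<'E'
from meas import *
from h import *; delta(.569,-.0735,.165,.04)
for n in ["scene","top"]:
    f=grab(n); P,u,v=pts(f); print(circ(P,.466,-.285,64,.057,.071))
    w=P[(np.hypot(P[:,0]-.465,P[:,1]+.286)<.03)&(P[:,2]>.03)]
    if len(w): print(np.percentile(w[:,2],[50,90,98]).round(4))
    if n=="scene":
        save("s6.png",f["frame"][50:220,150:350],3)
        q=P[(np.hypot(P[:,0]-.569,P[:,1]+.0735)<.07)&(P[:,2]>.006)&(P[:,2]<.03)]*1000
        print(len(q),cv2.minAreaRect(q[:,:2].astype(np.float32)))
E
```

```text
t: 30.4
eef_pos: [0.5682, -0.0765, 0.2838]
orientation: [3.141, 0.001, 0.036]
force: [-1.1, 0.5, 0.9]
gripper_width: 0.0504
t 30.4 pos [ 0.5682 -0.0765  0.2838] rpy [3.141e+00 1.000e-03 3.600e-02] F [-1.1  0.5  0.9] w 50.4 
 d_tool mm [  1.   -3.1 118.8] turn [ 0.     0.001 -0.004] j [ 0.24  0.45 -0.24  1.89  0.14  0.82 -1.6 ]
([468.3, -282.6, 63.9, np.float64(469.7), np.float64(-279.0)], 66)
[0.064  0.0652 0.066 ]
268 ((568.8556518554688, -72.80656433105469), (101.34416961669922, 21.403152465820312), 1.835269570350647)
None
```

View pics/s6.png

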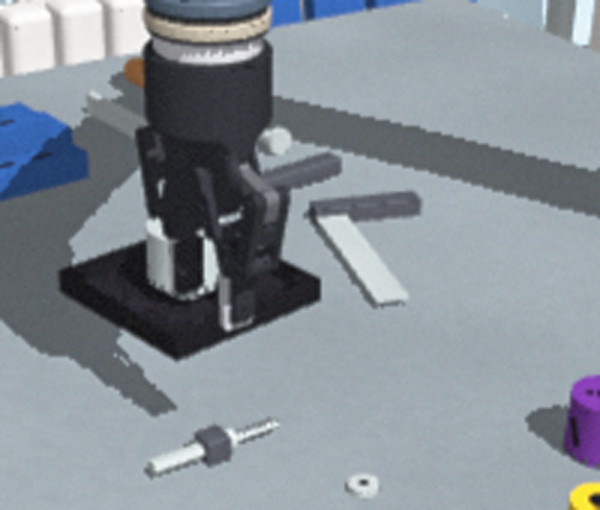

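The nest's top is now at 64 mm (60 above the floor), as it should be. The arbor is at pixel (213,447), with its collar at about (569,-73) mm and 2° off x. I descend in two stages.

```bash
python3 -m inch '[1,-3,20,0,0,0,0,0,25,0,0,0,0,0,25,0,0,0,0,0,12,0,0,0,0,0,5,0,0,0,0,0,0,0,0,0,0,0,0,0,0,0]'
python3 -c "
from h import *; delta(.569,-.0733,.177,.037)"
```

```text
t: 31.2
eef_pos: [0.5701, -0.0728, 0.1979]
orientation: [3.141, -0.002, 0.035]
force: [0.4, -0.1, 0.2]
gripper_width: 0.05
t 31.2 pos [ 0.5701 -0.0728  0.1979] rpy [ 3.141e+00 -2.000e-03  3.500e-02] F [ 0.4 -0.1  0.2] w 50.0 
 d_tool mm [-1.1  0.5 20.9] turn [ 0.    -0.002 -0.002] j [ 0.21  0.57 -0.21  1.93  0.19  0.65 -1.65]
```

```bash
python3 -m inch '[-0.5,0.5,10,0,0,0,0,0,7,0,0,0,0,0,3,0,0,0,0,0,0,0,0,0,0,0,0,0,0,0]'
python3 -m inch '[0,0,0,0,0,0,0,0,0,0,0,0,0,0,0,0,0,0,0,0,0,0,0,0,0,0,0,0,0,0,0,0,0,0,0,0,0,0,0,0,0,0]' 10 40
python3 -m inch '[0,0,-5,0,0,0,0,0,-15,0,0,0,0,0,-25,0,0,0,0,0,-20,0,0,0,0,0,-5,0,0,0,0,0,0,0,0,0]'
python3 - <<'E'
from h import *; delta(.584,.2592,.25,.388)
f=grab("scene"); save("s7.png",f["frame"][60:230,130:330],3)
E
```

```text
t: 31.7
eef_pos: [0.5691, -0.0732, 0.177]
orientation: [3.142, 0.0, 0.035]
force: [0.9, -0.7, -0.4]
gripper_width: 0.0498
t: 32.4
eef_pos: [0.5693, -0.0733, 0.1774]
orientation: [3.141, -0.001, 0.035]
force: [-0.3, -0.4, 5.4]
gripper_width: 0.0191
t: 33.0
eef_pos: [0.5691, -0.0733, 0.2481]
orientation: [3.141, -0.002, 0.035]
force: [-0.5, -0.3, -1.2]
gripper_width: 0.0192
t 33.0 pos [ 0.5691 -0.0733  0.2481] rpy [ 3.141e+00 -2.000e-03  3.500e-02] F [-0.5 -0.3 -1.2] w 19.2 
 d_tool mm [  26.4 -331.8   -2. ] turn [ 0.001 -0.002 -0.353] j [ 0.23  0.5  -0.23  1.91  0.16  0.75 -1.63]
```

View pics/s7.png

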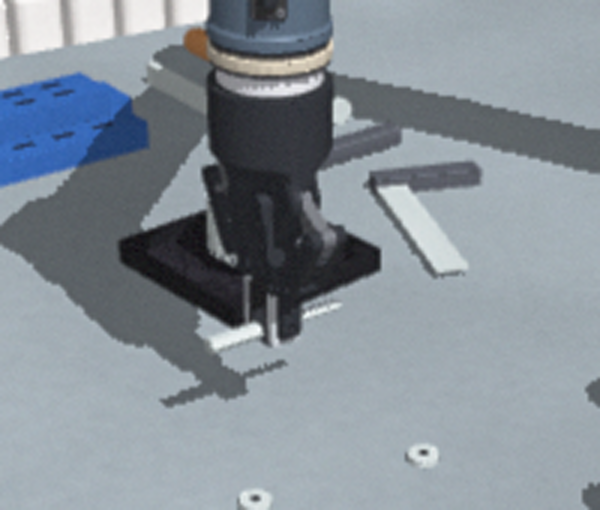

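The arbor is held level at (275,325). I carry it over to the V-rest tray and turn it 20°.

```bash
python3 -m inch '[1,-15,0,0,0,0,3,-33,0,0,0,0,3,-35,0,0,0,0,3,-35,0,0,0,0,3,-35,0,0,0,0,3,-35,0,0,0,0,3,-35,0,0,0,0,3,-35,0,0,0,0,3,-35,0,0,0,0,1,-25,0,0,0,0,0,-10,0,0,0,0,0,-4,0,0,0,0,0,0,0,0,0,-0.118,0,0,0,0,0,-0.118,0,0,0,0,0,-0.117,0,0,0,0,0,0,0,0,0,0,0,0]'
python3 - <<'E'
from h import *; delta(.584,.2592,.186,.388)
f=grab("scene"); save("s8.png",f["frame"][150:350,230:420],3)
P,u,v=pts(f)
q=P[(np.hypot(P[:,0]-.584,P[:,1]-.259)<.062)&(P[:,2]>.07)&(P[:,2]<.095)]*1000
q=q[np.hypot(q[:,0]-584,q[:,1]-259)>25]; print(len(q),q.mean(0),cv2.fitLine(q[:,:2].astype(np.float32),2,0,.01,.01).ravel(),cv2.minAreaRect(q[:,:2].astype(np.float32)))
E
```

```text
t: 34.75
eef_pos: [0.5837, 0.2579, 0.2466]
orientation: [3.141, 0.001, 0.383]
force: [0.6, -0.0, -0.6]
gripper_width: 0.0187
t 34.75 pos [0.5837 0.2579 0.2466] rpy [3.141e+00 1.000e-03 3.830e-01] F [ 0.6 -0.  -0.6] w 18.7 
 d_tool mm [ 0.8 -1.1 60.6] turn [ 0.001  0.001 -0.005] j [-0.25  0.6  -0.33  1.75  0.25  0.84 -1.88]
110 [619.89431906 272.8340237   82.23407488] [8.8767612e-01 4.6046838e-01 6.1989429e+02 2.7283401e+02] ((600.1121826171875, 253.59048461914062), (74.90995788574219, 24.40412712097168), 30.54608726501465)
```

View pics/s8.png

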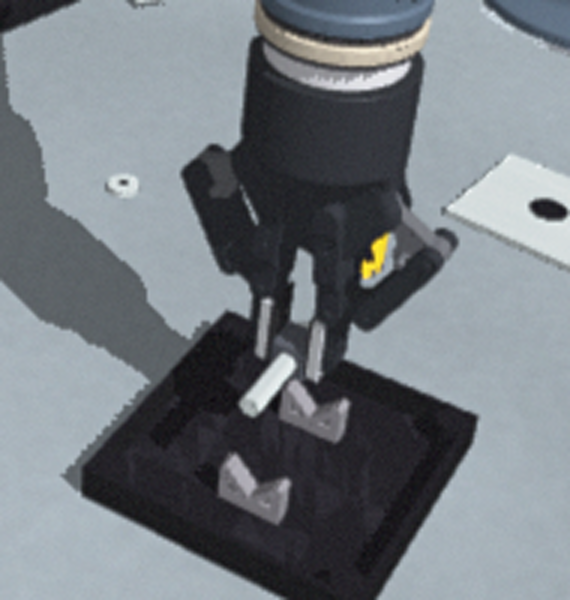

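The shank (268,385) points along the line of the two V-rests at (315,410) and (255,490), so it is aligned. I lower it.

```bash
python3 -m inch '[0.5,-1,15,0,0,0,0,0,15,0,0,0,0,0,12,0,0,0,0,0,8,0,0,0,0,0,5,0,0,0,0,0,3,0,0,0,0,0,0,0,0,0]'
python3 -c "
from h import *; delta(.584,.2592,.1866,.388)"
```

```text
t: 35.5
eef_pos: [0.5838, 0.2602, 0.1891]
orientation: [3.141, -0.0, 0.387]
force: [-0.3, -0.6, -1.1]
gripper_width: 0.0191
t 35.5 pos [0.5838 0.2602 0.1891] rpy [ 3.141 -0.     0.387] F [-0.3 -0.6 -1.1] w 19.1 
 d_tool mm [-0.2  0.9  2.5] turn [ 0.001 -0.    -0.001] j [-0.27  0.68 -0.31  1.77  0.28  0.74 -1.91]
```

```bash
python3 -m inch '[0,0.6,1,0,0,0,0,0,1.3,0,0,0,0,0,0,0,0,0]'; python3 -m inch '[0,0,0,0,0,0,0,0,0,0,0,0,0,0,0,0,0,0,0,0,0,0,0,0]' 50
python3 -m inch '[0,0,-8,0,0,0,0,0,-20,0,0,0,0,0,-35,0,0,0,0,0,-35,0,0,0,0,0,-20,0,0,0,0,0,0,0,0,0,0,-40,0,0,0,0,0,-40,0,0,0,0,0,-40,0,0,0,0,0,-40,0,0,0,0,0,0,0,0,0,0]'
python3 - <<'E'
from h import *; delta(.584,.2592,.1866)
for n in ["scene","top"]:
    f=grab(n); P,u,v=pts(f)
    q=P[(np.hypot(P[:,0]-.584,P[:,1]-.259)<.06)&(P[:,2]>.02)&(P[:,2]<.04)]*1000
    a=q[np.hypot(q[:,0]-584,q[:,1]-259)<26]; c=a[a[:,2]>25.5]; print("collar",len(c),cv2.minAreaRect(c[:,:2].astype(np.float32)),np.median(c[:,2]))
    w=P[(np.hypot(P[:,0]-.466,P[:,1]+.285)<.045)&(P[:,2]>.055)]*1000; print("nest",len(w),cv2.minEnclosingCircle(w[:,:2].astype(np.float32)),np.percentile(w[:,2],[5,50,95]))
    w=P[(np.hypot(P[:,0]-.6765,P[:,1]-.0745)<.04)&(P[:,2]>.036)]*1000
    print("sock",cv2.minEnclosingCircle(w[:,:2].astype(np.float32)))
    if n=="scene": A=cv2.resize(f["frame"][150:350,250:450],(400,400))
    else: B=cv2.resize(f["frame"][100:230,60:190],(400,400))
cv2.imwrite("pics/s9.png",np.hstack([A,B])[:,:,::-1])
E
```

```text
t: 35.8
eef_pos: [0.5844, 0.2598, 0.1879]
orientation: [3.141, -0.002, 0.387]
force: [-2.0, -3.6, 5.3]
gripper_width: 0.0191
t: 36.2
eef_pos: [0.5837, 0.2602, 0.1865]
orientation: [-3.141, 0.0, 0.388]
force: [-0.4, -0.4, -0.6]
gripper_width: 0.0499
t: 37.3
eef_pos: [0.5183, 0.4147, 0.304]
orientation: [-3.136, 0.002, 0.398]
force: [-0.7, -0.2, 0.7]
gripper_width: 0.0499
t 37.3 pos [0.5183 0.4147 0.304 ] rpy [-3.136e+00  2.000e-03  3.980e-01] F [-0.7 -0.2  0.7] w 49.9 
 d_tool mm [  0.4 169.4 116.5] turn [-0.005  0.002 -0.   ] j [-0.48  0.57 -0.37  1.64  0.23  0.97 -2.1 ]
collar 159 ((588.4053344726562, 261.521728515625), (38.46209716796875, 20.553146362304688), 29.50678062438965) 28.64463336826571
nest 331 ((468.0738830566406, -283.4828796386719), 34.98971939086914) [56.25916572 63.58754515 65.43466942]
sock ((677.1217651367188, 74.2603530883789), 21.585081100463867)
collar 126 ((588.992919921875, 261.4428405761719), (39.171443939208984, 19.713211059570312), 23.16358757019043) 28.707510130126124
nest 1049 ((467.062744140625, -285.32354736328125), 32.344635009765625) [61.69312836 64.20110172 66.15331813]
sock ((675.9304809570312, 74.32749938964844), 21.375099182128906)
```

View pics/s9.png

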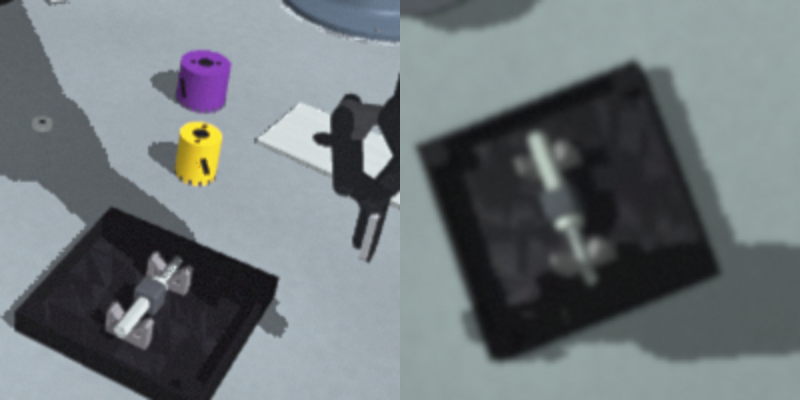

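The arbor lies in both V-rests: its collar at (562,200) in the right half is about 2–3 mm from midway, and its top is at 28.7 mm. The nest's top is at 64 mm, the socket has not moved, and the gripper is clear of everything. I hand in.

```bash
python3 -m inch '[0,0,0,0,0,0,0,0,0,0,0,0,0,0,0,0,0,0,0,0,0,0,0,0]'; python3 -c "
from h import *; print(order.job_done())"
```

```text
t: 37.8
eef_pos: [0.5239, 0.4073, 0.3047]
orientation: [3.141, -0.0, 0.386]
force: [-0.4, -0.5, -0.6]
gripper_width: 0.05
the job is handed in; nothing more can be done
None
```

I nested the four steel saws over the post from small to large and laid the arbor in the two V-rests. I handed the job in at about 38 s; no verdict is reported.

**Saws:** after each placing, the tops measured about 49, 54, 59 and 64 mm above the bench, which is what fully nested saws should give. In the last clear top view the nest's centre was about (467, -285) mm. The post measured (465, -285) mm, so it is about 2 mm off. I did not measure the saws' tilt as such; they looked upright while held, and the tops are at the nested height.

**Arbor:** it rests in both V-rests. The top of its collar is at 28.7 mm, so its centre is about 18.7 mm up against the nominal 19. The collar is roughly 2–3 mm from midway along the arbor, and its direction is within about 1° by the top camera. The scene camera's fit gave about 7°, but it was distorted by the shank. The collar position is read from the picture, because the depth patch also took in part of the shank.

**Left alone:** the socket's position is unchanged to within 1 mm, and I did not touch the yellow and purple saws. The gripper was open and clear of everything at the end.

**Disagreements:** the two cameras differ by 1–2 mm. One check of the nest failed because the arm was in the top camera's view, so I repeated it later.

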